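Level the kitchen riser shelf

TASK

Lay the yellow spirit level flat along the middle of the small wooden shelf, its red thumb pad towards the end with the red wing foot, and let go of it. Then turn the wing foot until the bubble sits centred between the two black lines while the level is pressed (the deck springs up off its frame when nobody presses it, so only the pressed reading counts). Finish holding: stay there pressing the thumb pad about halfway down with closed fingers, the deck pushed fully home, the bubble centred, and do not let go; leave the other kitchen things where they are.

Things in the scene. Friction and masses are not known exactly. Their poses are not given: they have to be found in the camera images.
- level: Yellow spirit level, loose, 34 mm wide (x), 180 mm long (y), body 30 mm high, 0.22 kg. Origin: centre of its underside; y runs along it, z up. The green vial (60 mm long, bubble white) lies on top 45 mm to +y of the centre between two black end blocks that reach 41 mm high; the red thumb pad is 55 mm to -y of the centre. Starts flat on the counter with -y roughly away from the shelf's hinge, as on the shelf. Grasp it across its 34 mm width near the centre.
- pad_top (a point): Centre of the top of the sprung red thumb pad (28 mm across) on the level, 43 mm above the level's underside when not pressed.
- pad (a joint): How far the thumb pad is pushed in, m: 0 free, 0.010 at its stop. It takes 2 N to start and 1 N more per mm (7 N halfway).
- bubble (a joint): Bubble's distance from the middle of the vial, m, along the level's +y; it runs to the higher end, about 0.22 m per rad of tilt (ends of travel +-0.017), and needs about 1 s to settle. Positive: the level's +y end (hinge end, once it lies on the shelf) is high, so the foot end must be raised. The two black lines stand 9 mm either side of the middle.
- deck_mid (a point): Centre of the top face of the shelf's wooden deck, 160 mm (x) by 300 mm (y), 18 mm thick, about 110 mm above the counter when level. Its y axis runs along the deck from the foot end (-y) to the hinged end (+y), z out of the top. The deck tilts about a hinge 155 mm to +y of this point; the foot end starts too low, by about 1 to 4 degrees when pressed home. The stand is fixed to the counter; the frame gives up to 1 degree at the foot end under a press.
- deck (a joint): Gap of the sprung deck over its steel frame at the foot end, rad: 0 pressed fully home on the frame, 0.022 sprung up against its stop (about 6 mm open at the foot end). With the level lying there, some 3 N on the thumb pad pushes it home.
- wing_grip (a point): Middle of the red wing grip on top of the levelling foot, a bar 46 mm long, 12 mm thick, 28 mm high (this point 14 mm below its top), on a fixed upright spindle 190 mm from the shelf's middle, beyond its -y end, about 156 mm above the counter. The bar runs along this point's x; it turns about z and does not rise. Between it and the deck's end are 45 mm.
- wing_end (a point): End of the wing bar, 23 mm along the bar's x from wing_grip.
- foot (a joint): Turn of the wing foot, rad, 0 to 2.7, growing clockwise seen from above. A quick-cam foot: clockwise raises the shelf's foot end by 0.035 rad of shelf tilt per rad of turn. Stays where it is left; about 0.15 N m to turn. The value at which the shelf is level differs each time (about 1.1 to 2.3), 0.6 to 2.2 rad clockwise of the start.
- mug: Blue mug, 80 mm wide, 95 mm high: leave alone. Origin: centre of its underside.
- jar: Amber jar with yellow cap, 84 mm wide, 130 mm high: leave alone. Origin: centre of its underside.
- red_bowl: Red bowl, 140 mm wide, 60 mm high: leave alone. Origin: centre of its underside.
- screwdriver: Orange-handled screwdriver lying on the counter: leave alone. Origin: its middle, on the underside.
- shaker: White salt shaker, 48 mm wide, 102 mm high: leave alone. Origin: centre of its underside.
- tin: Tin with green label, 74 mm wide, 65 mm high: leave alone. Origin: centre of its underside.
Mind the look-alikes: they are no part of the job. Of the things that look like the level, the smaller one is meant.

How it is judged:
On the way, in this order (a step that is already met when the one before it is completed fails the run):
1. the level lies flat along the middle of the deck, thumb pad towards the foot, and has been let go (x of level in the frame of deck_mid between -0.06 and 0.06 m and y of level in the frame of deck_mid between -0.06 and 0.06 m and z of level in the frame of deck_mid between -0.004 and 0.004 m and angle between the y axis of level and the y axis of deck_mid, either way round below 0.2 rad and y of pad_top in the frame of deck_mid below -0.005 m and contact force between the fingers and level below 0.1 N and linear speed of level below 0.03 m/s), for 0.2 s.
2. with the level lying on the shelf, the wing foot has been turned (x of level in the frame of deck_mid between -0.06 and 0.06 m and y of level in the frame of deck_mid between -0.06 and 0.06 m and z of level in the frame of deck_mid between -0.004 and 0.004 m and angle between the y axis of level and the y axis of deck_mid, either way round below 0.2 rad and y of pad_top in the frame of deck_mid below -0.005 m and distance of wing_end from where it was at the start of the episode above 0.008 m), for 0.1 s.
At the end, for the whole second after the job is handed in: Level flat on the deck, within 60 mm of its middle and 0.2 rad of its direction, pad towards the foot; closed fingers press it with 3.5 to 20 N, thumb pad at least 2 mm in, deck home (gap under 0.003 rad), bubble still and within 2.8 mm of the middle of its vial (x of level in the frame of deck_mid between -0.06 and 0.06 m and y of level in the frame of deck_mid between -0.06 and 0.06 m and z of level in the frame of deck_mid between -0.004 and 0.004 m and angle between the y axis of level and the y axis of deck_mid, either way round below 0.2 rad and y of pad_top in the frame of deck_mid below -0.005 m and value of joint bubble between -0.0028 and 0.0028 m and velocity of joint bubble between -0.004 and 0.004 m/s and value of joint deck below 0.003 rad and value of joint pad above 0.002 m and contact force between the fingers and level between 3.5 and 20 N); the arm keeps its last pose, push and grip.
It fails at once if a bystander (mug, jar, bowl, screwdriver, shaker, tin) is moved by more than 30 mm (distance of any of mug, jar, red_bowl, screwdriver, shaker, tin from where it was at the start of the episode above 0.03 m).
It also fails if it takes over 72 s, if anything falls off the work surface, if the arm or the gripper's body presses on something with over 40 N, if the wrist force passes 120 N, or if a joint passes its speed limit or range.

ROBOT

A 7-joint arm with a two-finger parallel gripper is mounted at the origin on the work surface. World frame = base frame: x ahead of the robot, y to its left, z up, the work surface at z = 0. Lengths are in m, angles in rad, forces in N, time in s.
With the tool pointing down it reaches from about 0.425 to 0.925 m from the base axis. Payload 6.8 kg.
Tool frame: the origin (TCP) lies midway between the tips of the shut fingers; the grasp point (between the pads) lies 19 mm behind it; z points along the fingers, y is the line along which they close (so a half turn about z gives the same grasp; the last joint's range is limited). The gripper opens to 85 mm and grips with 20 to 120 N. Pads are 22 mm wide; open, the fingers measure 114 mm over their backs; the gripper's body (76 mm by 85 mm) begins 54 mm behind the grasp point. The pads swing forward as they close: fully open they stand 13 mm farther back than shut.
Start: joints at [1.02, 0.477, 0.022, 1.555, -0.011, 1.109, -0.083], TCP at [0.289, -0.61, 0.231] pointing down, gripper open.
Joint ranges: [-2.96, 2.96], [-0.34, 2.1], [-1.41, 1.46], [0.24, 2.44], [-1.37, 4.51], [0.17, 1.92], [-2.96, 2.96]. Speed limits (rad/s): [2.39, 2.39, 3.14, 3.14, 3.14, 3.14, 3.14].

INTERFACE

Orientations are given as a unit quaternion [w, x, y, z].
In Python, from station import bot gives the robot as it stands.
- The arm moves only by the tool jog_arm, never from a script. Its argument "rows" is a list of rows, each an object of numbers: "fingers": the finger opening in mm, from 0 to 85.4; "x", "y", "z": the shift along the tool's x, y, z in mm; "ax", "ay", "az": the turn, a rotation vector about the tool's x, y, z in degrees. A call has exactly 8 rows; each row shifts and turns the commanded pose from where the row before left it, along the tool's axes as they then stand; what a row does not reach is not made up. A row lasts 1/10 s, in which the tool goes at most 50 mm and 8.59 degrees, less where a joint would pass 70% of its speed; a pose out of reach is approached as far as the arm can. A call with a gripper value outside its range is refused whole. The fingers move at their own pace and stop on an object; "force" is the grip in N (left out, the last holds). Time passes only in rows, so rows that do not move let the fingers close, or fill a call up. It gives the time, the measured TCP pose, the force, the opening and the grip force at its end, in the units of the state.
- bot.get_obs(): the state, without advancing time (a new reading comes with each control period).
- bot.read_camera(name): name is "scene" or "top"; returns a dict with "pixels" (420x560x3 uint8, red, green, blue), "vertical_fov" (degrees; the focal length in pixels is half the picture's height over the tangent of half this angle, whatever the lens; pixels are square), "cx", "cy" (the principal point, pixels), "dist_coeffs" ([k1, k2, p1, p2, k3] as OpenCV has them; the pictures are not rectified), "world_from_camera" (4x4, takes a point from camera to world coordinates). Camera axes: x right, y down, z forward; pixel columns grow to the right and rows downward; lengths in m; the calibration is good to about 2 mm. A picture is of the moment at which its call begins. There is no depth.
- bot.hand_in(): hands the job in; it is judged then, once.
The state is a dict: "t": time; "q": joint angles; "joint_vel": joint speeds; "joint_torque": joint torques, N m; "eef_pos": TCP position; "tool_rot": TCP orientation; "contact_force": force on the tool from outside, world axes, zero at the start; "torque": the same for the moment, N m; "gripper_width": opening from 0.0 (shut) to 1.0 (fully open); "grasp_force": force on a finger pad.
Only numpy, scipy, OpenCV 4.12 (cv2) and the standard library are available. Lean on these libraries where they do the work, as an engineer would, in place of code of your own. Each camera call takes 0.05 s, during which the arm holds its last target. There are 200 camera calls.

## Working session

There is one attempt and no reset: what is moved stays moved. The work goes in short steps, Python scripts to look and compute and a tool call to move; the robot and the scene stay as the last step left them, time stands still between calls to the robot, and variables do not carry over. Pictures are saved under pics/ and viewed, at most 10 in all, crops included, and the job is handed in when it is done.

Besides the shell and the picture viewer there is one more tool, called as name(argument=value, ...), one argument or row to a line, values as JSON. jog_arm: Moves the arm, as the interface text tells. Its arguments: {"type":"object","properties":{"rows":{"type":"array","items":{"type":"object","properties":{"fingers":{"type":"number"},"x":{"type":"number"},"y":{"type":"number"},"z":{"type":"number"},"ax":{"type":"number"},"ay":{"type":"number"},"az":{"type":"number"}}}},"force":{"type":"number"}},"required":["rows"]}

```bash
mkdir -p pics; ls; cat > h.py <<'E'
import numpy as np, cv2, json
from station import bot
def K(c):
    h=c["pixels"].shape[0]; f=h/2/np.tan(np.radians(c["vertical_fov"])/2)
    return np.array([[f,0,c["cx"]],[0,f,c["cy"]],[0,0,1.]])
def ray(c,uv):
    p=cv2.undistortPoints(np.array(uv,float).reshape(-1,1,2),K(c),np.array(c["dist_coeffs"],float)).reshape(-1,2)
    T=np.array(c["world_from_camera"]); d=np.c_[p,np.ones(len(p))]@T[:3,:3].T
    return T[:3,3],d/np.linalg.norm(d,axis=1,keepdims=True)
def plane(c,uv,z):
    o,d=ray(c,uv); return o+d*((z-o[2])/d[:,2:])
def tri(c1,u1,c2,u2):
    o1,d1=ray(c1,[u1]);o2,d2=ray(c2,[u2]);A=[];b=[]
    P=[np.eye(3)-np.outer(d[0],d[0]) for d in(d1,d2)]
    x=np.linalg.solve(P[0]+P[1],P[0]@o1+P[1]@o2)
    return x,[np.linalg.norm(P[0]@(x-o1)),np.linalg.norm(P[1]@(x-o2))]
def save(c,n,crop=None,s=1):
    im=c["pixels"][:,:,::-1]
    if crop: im=im[crop[1]:crop[3],crop[0]:crop[2]]
    cv2.imwrite("pics/"+n,cv2.resize(im,None,fx=s,fy=s,interpolation=cv2.INTER_CUBIC))
E
python3 - <<'E'
from h import *
import pickle
C={n:bot.read_camera(n) for n in("scene","top")}
pickle.dump(C,open("c0.pkl","wb"))
for n in C: save(C[n],n+"0.png",s=1.4); print(n,np.round(C[n]["world_from_camera"],3).tolist(),C[n]["vertical_fov"])
o=bot.get_obs();print({k:np.round(v,3).tolist() for k,v in o.items()})
E
```

```text
pics
scene [[0.871, 0.272, -0.408, 0.898], [0.491, -0.466, 0.736, -0.719], [0.01, -0.842, -0.539, 0.673], [0.0, 0.0, 0.0, 1.0]] 55.9296840543272
top [[0.028, -0.996, 0.087, 0.346], [-1.0, -0.028, 0.001, 0.036], [0.001, -0.087, -0.996, 1.571], [0.0, 0.0, 0.0, 1.0]] 45.74562439970683
{'t': 0.1, 'q': [1.02, 0.478, 0.022, 1.556, -0.011, 1.109, -0.083], 'joint_vel': [0.001, -0.002, 0.001, -0.002, -0.001, 0.001, 0.001], 'joint_torque': [0.005, -59.775, 1.615, -28.195, 0.013, 0.005, -0.0], 'eef_pos': [0.289, -0.609, 0.23], 'tool_rot': [-0.001, 0.976, 0.22, -0.0], 'contact_force': [-0.238, -0.661, 0.657], 'torque': [-0.015, -0.029, -0.033], 'grasp_force': 0.0, 'gripper_width': 1.002}
```

View pics/scene0.png

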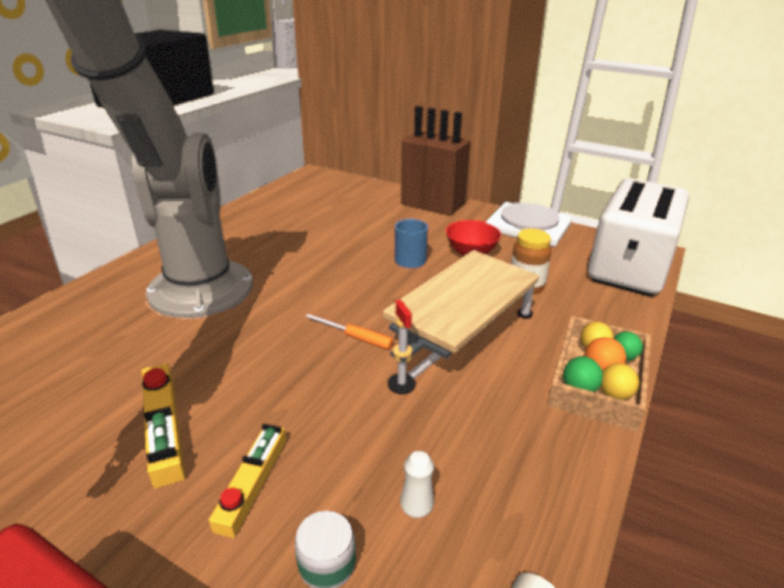

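View pics/top0.png

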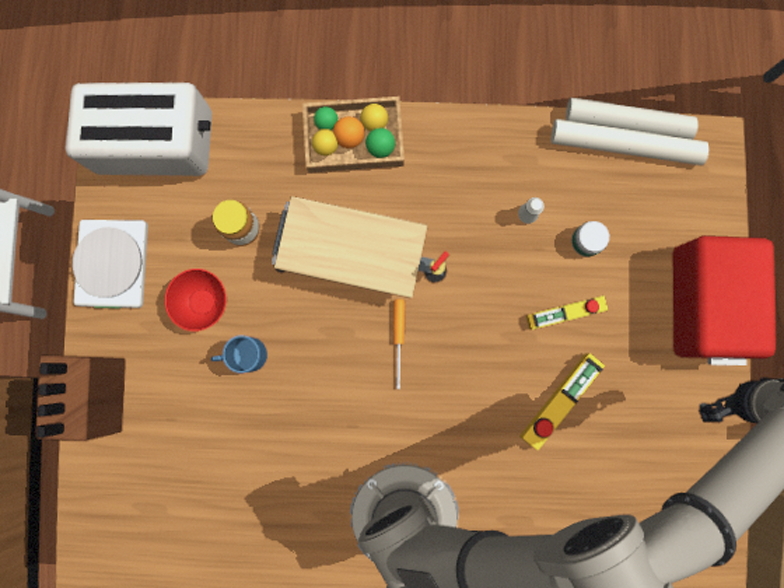

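Scene (×1.4 px): two yellow level look-alikes. A is at scene (250,480) / top (567,313), about 78 px long. B is at scene (162,425) / top (565,400), about 115 px long. A is the smaller one, and its pad points away from the hinge, so it fits. The deck is at top (350,247), the wing at top (440,262) and the hinge end on the left. I'll confirm in one crop and measure.

```bash
cat >> h.py <<'E'
def blobs(c,lo,hi,box,n=3,close=3):
    hsv=cv2.cvtColor(c["pixels"],cv2.COLOR_RGB2HSV)
    m=cv2.inRange(hsv,np.array(lo),np.array(hi))
    if lo[0]==0 and hi[0]<=10: m|=cv2.inRange(hsv,np.array([172,lo[1],lo[2]]),np.array([180,hi[1],hi[2]]))
    k=np.zeros_like(m);k[box[1]:box[3],box[0]:box[2]]=255;m&=k
    if close: m=cv2.morphologyEx(m,cv2.MORPH_CLOSE,np.ones((close,close),np.uint8))
    cs,_=cv2.findContours(m,cv2.RETR_EXTERNAL,cv2.CHAIN_APPROX_NONE)
    return sorted(cs,key=cv2.contourArea)[::-1][:n]
def cen(k): M=cv2.moments(k); return [M["m10"]/M["m00"],M["m01"]/M["m00"]]
E
python3 - <<'E'
from h import *
import pickle
C=pickle.load(open("c0.pkl","rb"));s,t=C["scene"],C["top"]
a=t["pixels"][195:325,360:450,::-1];b=s["pixels"][200:390,90:215,::-1]
A=cv2.resize(a,None,fx=4,fy=4)[:520];B=cv2.resize(b,None,fx=3,fy=3)[:570]
H=np.zeros((570,A.shape[1]+B.shape[1],3),np.uint8);H[:520,:A.shape[1]]=A;H[:570,A.shape[1]:]=B
cv2.imwrite("pics/levels.png",H)
St=(372,205,438,240);Ss=(148,300,210,385)
pt=cen(blobs(t,(0,150,80),(8,255,255),St)[0]);ps=cen(blobs(s,(0,150,60),(8,255,255),Ss)[0])
print("pad",pt,ps,tri(t,pt,s,ps))
gt=blobs(t,(45,90,30),(90,255,255),St,1,7);gs=blobs(s,(45,90,30),(90,255,255),Ss,1,7)
if gt and gs:
    g1=cv2.minAreaRect(gt[0]);g2=cv2.minAreaRect(gs[0]);print("vial",g1,g2,tri(t,g1[0],s,g2[0]))
for n,c,bx in(("t",t,St),("s",s,Ss)):
    y=blobs(c,(20,150,80),(34,255,255),bx,3,3); print(n,[ (cv2.contourArea(k),cv2.minAreaRect(k)) for k in y])
# wing
wt=blobs(t,(0,150,60),(8,255,255),(300,170,330,205),1,0)[0];ws=blobs(s,(0,150,60),(8,255,255),(275,205,300,245),1,0)[0]
print("wing",cen(wt),cv2.minAreaRect(wt),cen(ws),cv2.boundingRect(ws),tri(t,cen(wt),s,cen(ws)))
print(cv2.boxPoints(cv2.minAreaRect(wt)).tolist(),plane(t,cv2.boxPoints(cv2.minAreaRect(wt)),.17).round(4).tolist())
# deck
for n,c,bx in(("t",t,(185,130,312,220)),("s",s,(270,170,400,260))):
    hsv=cv2.cvtColor(c["pixels"],cv2.COLOR_RGB2HSV); print(n,hsv[(177 if n=="t" else 208),(250 if n=="t" else 330)])
    k=blobs(c,(12,40,150),(26,150,255),bx,1,3)[0]; hull=cv2.convexHull(k)
    print(n,cv2.contourArea(k),cv2.approxPolyDP(hull,4,True).reshape(-1,2).tolist(),cv2.minAreaRect(k))
E
```

```text
pad [422.8381877022653, 218.22006472491907] [164.375, 355.7234848484848] (array([ 0.47893953, -0.40786274,  0.03314914]), [np.float64(0.0016806983826031878), np.float64(0.0016806983826033197)])
vial ((392.6697998046875, 226.09434509277344), (3.2966530323028564, 18.268951416015625), 74.05460357666016) ((192.3235626220703, 309.7059326171875), (4.365641117095947, 8.973817825317383), 14.03624439239502) (array([ 0.45529443, -0.30407479,  0.04955073]), [np.float64(0.004743738472097935), np.float64(0.004743738472097854)])
t [(151.0, ((409.55889892578125, 221.73533630371094), (11.399173736572266, 21.100597381591797), 75.96376037597656)), (54.5, ((429.2940979003906, 216.8235321044922), (11.063454627990723, 7.158706188201904), 77.47119140625)), (37.0, ((379.3846435546875, 229.423095703125), (11.178619384765625, 5.295135498046875), 78.69007110595703))]
s [(645.0, ((170.19142150878906, 354.5221862792969), (20.34916877746582, 58.62126159667969), 30.5792236328125)), (38.5, ((196.5661163330078, 320.3243103027344), (4.471166610717773, 23.240751266479492), 27.758541107177734)), (0.0, ((197.0, 324.0),
[... 200 characters left out ...]
535945] (282, 214, 12, 20) (array([ 0.55320299, -0.05599774,  0.1554228 ]), [np.float64(0.0014399600671608532), np.float64(0.0014399600671610017)])
[[306.8206787109375, 190.95172119140625], [317.68963623046875, 178.72412109375], [320.60687255859375, 181.31723022460938], [309.7379150390625, 193.54483032226562]] [[0.5367, -0.0337, 0.17], [0.5727, -0.0639, 0.17], [0.5655, -0.0724, 0.17], [0.5296, -0.0422, 0.17]]
t [ 21  78 228]
t 9294.5 [[311, 130], [311, 219], [185, 219], [185, 130]] ((248.0, 174.5), (89.0, 126.0), 90.0)
s [ 19 103 244]
s 6920.0 [[399, 171], [399, 259], [343, 258], [270, 233], [270, 170]] ((334.49993896484375, 214.49996948242188), (128.99996948242188, 88.99998474121094), -0.0)
```

View pics/levels.png

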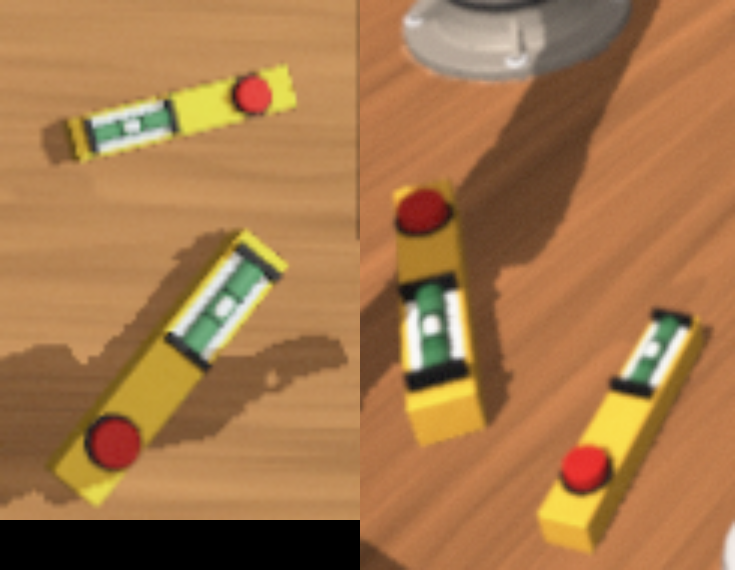

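The crop shows A (upper left in the top crop, right in the scene crop) is clearly smaller than B, so A is the level meant. Its pad is at top px (422.8,218.2) and the vial at (392.7,226.1). Next I'll measure the deck and refine the level's axis.

```bash
python3 - <<'E'
from h import *
import pickle
C=pickle.load(open("c0.pkl","rb"));s,t=C["scene"],C["top"]
q=[]
for n,c,bx in(("t",t,(185,130,312,220)),("s",s,(270,170,400,260))):
    hsv=cv2.cvtColor(c["pixels"],cv2.COLOR_RGB2HSV)
    print(n,[hsv[v,u].tolist() for u,v in ([(215,170),(290,190),(260,135),(250,215)] if n=="t" else [(300,215),(360,195),(280,180),(370,250)])])
    k=blobs(c,(16,40,185),(26,125,255),bx,1,3)[0]; hull=cv2.convexHull(k)
    for e in range(3,12):
        p=cv2.approxPolyDP(hull,e,True).reshape(-1,2)
        if len(p)<=4: break
    print(n,cv2.contourArea(k),p.tolist()); q.append((c,p))
pt=plane(t,[[422.8,218.2],[419.5,218.9]],.041); print("pad top@.041",pt.round(4).tolist())
# level ends/outline, top view at z=.03
St=(372,205,438,240)
pts=np.vstack(blobs(t,(20,150,80),(34,255,255),St,5,0)); r=cv2.minAreaRect(pts);print(r)
b=plane(t,cv2.boxPoints(r),.03);print("level rect",b.round(4).tolist(),b.mean(0))
v=plane(t,[[392.67,226.09]],.036);print("vial",v)
if all(len(p)==4 for _,p in q):
    d=plane(t,q[0][1],.105);print("deck top view",d.round(4).tolist(),d.mean(0))
    print(plane(s,q[1][1],.105).round(4).tolist())
E
```

```text
t [[20, 83, 228], [23, 73, 230], [15, 133, 192], [15, 135, 181]]
t 5184.5 [[208, 140], [304, 160], [294, 212], [197, 191]]
s [[19, 104, 242], [20, 103, 247], [12, 144, 175], [13, 151, 194]]
s 3613.0 [[390, 189], [323, 250], [287, 213], [337, 180]]
pad top@.041 [[0.4795, -0.4043, 0.041], [0.477, -0.3938, 0.041]]
((404.8529968261719, 222.91180419921875), (11.399173736572266, 57.48093795776367), 75.96376037597656)
level rect [[0.4571, -0.2577, 0.03], [0.5058, -0.4349, 0.03], [0.4711, -0.4438, 0.03], [0.4229, -0.2669, 0.03]] [ 0.4642281  -0.35082033  0.03      ]
vial [[ 0.45271029 -0.31031686  0.036     ]]
deck top view [[0.6924, 0.2638, 0.105], [0.6387, -0.0265, 0.105], [0.4818, -0.0004, 0.105], [0.5366, 0.29, 0.105]] [0.58737293 0.13172973 0.105     ]
[[0.6922, 0.3124, 0.105], [0.6389, -0.0461, 0.105], [0.4933, 0.0484, 0.105], [0.537, 0.2842, 0.105]]
```

```bash
cat >> h.py <<'E'
from scipy.spatial.transform import Rotation as R
def plan(pos,yaw,n,pose=None):
    """rows to bring the TCP to pos, tool down, tool-y at world angle yaw (deg, mod 180 nearest if None given as is)"""
    o=bot.get_obs(); w=np.array(o["tool_rot"]); M=R.from_quat(np.r_[w[1:],w[0]]); p=np.array(o["eef_pos"])
    y=np.radians(yaw); ty=np.array([np.cos(y),np.sin(y),0]); tz=np.array([0,0,-1.]); G=R.from_matrix(np.c_[np.cross(ty,tz),ty,tz])
    rv=(M.inv()*G).as_rotvec()/n; Q=M; dp=(np.array(pos)-p)/n
    yw=M.as_matrix()[:,1]; print("t",round(float(o["t"]),2),"pos",p.round(4),"yaw",round(np.degrees(np.arctan2(yw[1],yw[0])),1),"q",np.round(o["q"],2),"F",np.round(o["contact_force"],1),"w",round(float(o["gripper_width"]),3),"g",round(float(o["grasp_force"]),1))
    for i in range(n):
        s=Q.inv().apply(dp)*1000; print("x %.1f y %.1f z %.1f  az %.2f"%(s[0],s[1],s[2],np.degrees(rv[2])),"axy",np.degrees(rv[:2]).round(2)); Q=Q*R.from_rotvec(rv)
E
python3 - <<'E'
from h import *
import pickle
C=pickle.load(open("c0.pkl","rb"));s,t=C["scene"],C["top"]
for a,b in (((197,191),(277,216)),((294,212),(277,217)),((304,160),(325,247)),((197,191),(337,180)),((208,140),(387,195))): print(a,tri(t,a,s,b))
plan((.464,-.350,.13),15.2,16)
E
```

```text
(197, 191) (array([0.46741281, 0.24262887, 0.00443519]), [np.float64(0.10251332124023248), np.float64(0.10251332124023255)])
(294, 212) (array([0.48448626, 0.00213139, 0.11582276]), [np.float64(0.004379302623642999), np.float64(0.004379302623643044)])
(304, 160) (array([ 0.63794505, -0.02744384,  0.10088698]), [np.float64(0.0017947197711580358), np.float64(0.001794719771158216)])
(197, 191) (array([0.53599818, 0.28996695, 0.102208  ]), [np.float64(0.001072707135457795), np.float64(0.00107270713545812)])
(208, 140) (array([0.69396205, 0.26419756, 0.10933621]), [np.float64(0.0027061173811625755), np.float64(0.0027061173811628327)])
t 0.1 pos [ 0.289  -0.6094  0.2304] yaw -64.6 q [ 1.02  0.48  0.02  1.56 -0.01  1.11 -0.08] F [-0.2 -0.7  0.7] w 1.002 g 0.0
x 16.8 y -10.0 z 6.3  az -4.99 axy [-0.01 -0.  ]
x 17.6 y -8.5 z 6.3  az -4.99 axy [-0.01 -0.  ]
x 18.3 y -6.9 z 6.3  az -4.99 axy [-0.01 -0.  ]
x 18.8 y -5.3 z 6.3  az -4.99 axy [-0.01 -0.  ]
x 19.2 y -3.6 z 6.3  az -4.99 axy [-0.01 -0.  ]
x 19.5 y -1.9 z 6.3  az -4.99 axy [-0.01 -0.  ]
x 19.6 y -0.2 z 6.3  az -4.99 axy [-0.01 -0.  ]
x 19.5 y 1.5 z 6.3  az -4.99 axy [-0.01 -0.  ]
x 19.3 y 3.2 z 6.3  az -4.99 axy [-0.01 -0.  ]
x 19.0 y 4.8 z 6.3  az -4.99 axy [-0.01 -0.  ]
x 18.5 y 6.5 z 6.3  az -4.99 axy [-0.01 -0.  ]
x 17.8 y 8.0 z 6.3  az -4.99 axy [-0.01 -0.  ]
x 17.1 y 9.6 z 6.3  az -4.99 axy [-0.01 -0.  ]
x 16.2 y 11.0 z 6.3  az -4.99 axy [-0.01 -0.  ]
x 15.2 y 12.4 z 6.3  az -4.99 axy [-0.01 -0.  ]
x 14.0 y 13.6 z 6.3  az -4.99 axy [-0.01 -0.  ]
```

jog_arm(
  rows=[
    {"fingers": 65, "x": 16.8, "y": -10, "z": 6.3, "az": -5},
    {"fingers": 65, "x": 17.6, "y": -8.5, "z": 6.3, "az": -5},
    {"fingers": 65, "x": 18.3, "y": -6.9, "z": 6.3, "az": -5},
    {"fingers": 65, "x": 18.8, "y": -5.3, "z": 6.3, "az": -5},
    {"fingers": 65, "x": 19.2, "y": -3.6, "z": 6.3, "az": -5},
    {"fingers": 65, "x": 19.5, "y": -1.9, "z": 6.3, "az": -5},
    {"fingers": 65, "x": 19.6, "y": -0.2, "z": 6.3, "az": -5},
    {"fingers": 65, "x": 19.5, "y": 1.5, "z": 6.3, "az": -5},
  ],
)

```text
invalid input
```

jog_arm(
  rows=[
    {"fingers": 65, "x": 19.3, "y": 3.2, "z": 6.3, "az": -5},
    {"fingers": 65, "x": 19, "y": 4.8, "z": 6.3, "az": -5},
    {"fingers": 65, "x": 18.5, "y": 6.5, "z": 6.3, "az": -5},
    {"fingers": 65, "x": 17.8, "y": 8, "z": 6.3, "az": -5},
    {"fingers": 65, "x": 17.1, "y": 9.6, "z": 6.3, "az": -5},
    {"fingers": 65, "x": 16.2, "y": 11, "z": 6.3, "az": -5},
    {"fingers": 65, "x": 15.2, "y": 12.4, "z": 6.3, "az": -5},
    {"fingers": 65, "x": 14, "y": 13.6, "z": 6.3, "az": -5},
  ],
)

```text
invalid input
```

```bash
python3 - <<'E'
from h import *
plan((.464,-.350,.002),15.2,7)
c=bot.read_camera("scene");save(c,"s1.png",(90,150,400,400),2.4)
E
```

```text
t 0.1 pos [ 0.289  -0.6094  0.2304] yaw -64.6 q [ 1.02  0.48  0.02  1.56 -0.01  1.11 -0.08] F [-0.2 -0.7  0.7] w 1.002 g 0.0
x 38.5 y -22.7 z 32.7  az -11.40 axy [-0.01 -0.01]
x 42.2 y -14.7 z 32.7  az -11.40 axy [-0.01 -0.01]
x 44.3 y -6.0 z 32.6  az -11.40 axy [-0.01 -0.01]
x 44.6 y 2.8 z 32.6  az -11.40 axy [-0.01 -0.01]
x 43.2 y 11.6 z 32.6  az -11.40 axy [-0.01 -0.01]
x 40.0 y 19.9 z 32.6  az -11.40 axy [-0.01 -0.01]
x 35.3 y 27.4 z 32.6  az -11.40 axy [-0.01 -0.01]
```

View pics/s1.png

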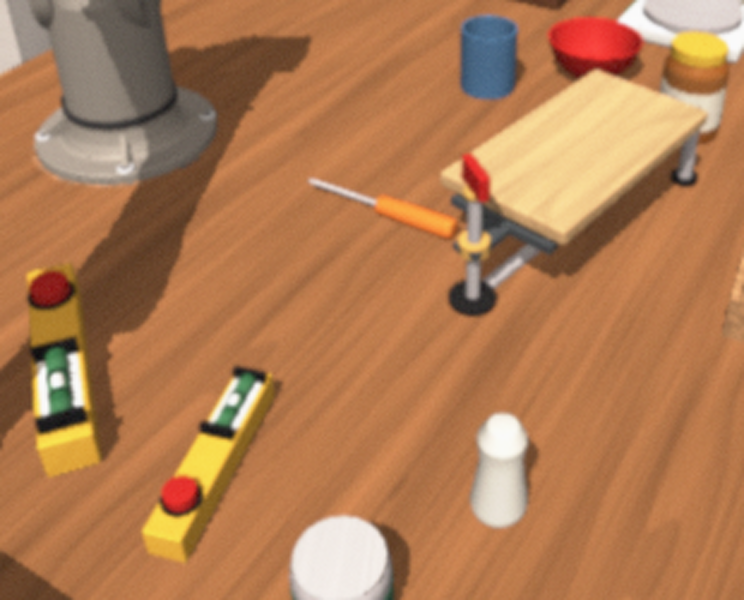

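The move was refused: the picture still shows the level at (210,460) and the arm has not moved. I'll send full rows with all the keys.

jog_arm(
  force=40,
  rows=[
    {"fingers": 65, "x": 16.8, "y": -10, "z": 6.3, "ax": 0, "ay": 0, "az": -5},
    {"fingers": 65, "x": 17.6, "y": -8.5, "z": 6.3, "ax": 0, "ay": 0, "az": -5},
    {"fingers": 65, "x": 18.3, "y": -6.9, "z": 6.3, "ax": 0, "ay": 0, "az": -5},
    {"fingers": 65, "x": 18.8, "y": -5.3, "z": 6.3, "ax": 0, "ay": 0, "az": -5},
    {"fingers": 65, "x": 19.2, "y": -3.6, "z": 6.3, "ax": 0, "ay": 0, "az": -5},
    {"fingers": 65, "x": 19.5, "y": -1.9, "z": 6.3, "ax": 0, "ay": 0, "az": -5},
    {"fingers": 65, "x": 19.6, "y": -0.2, "z": 6.3, "ax": 0, "ay": 0, "az": -5},
    {"fingers": 65, "x": 19.5, "y": 1.5, "z": 6.3, "ax": 0, "ay": 0, "az": -5},
  ],
)

```text
t: 0.95
eef_pos: [0.3769, -0.4793, 0.1804]
tool_rot: [-0.0, 0.841, 0.542, -0.0]
contact_force: [0.7, 0.4, -0.4]
gripper_width: 0.755
grasp_force: 0.0
```

jog_arm(
  rows=[
    {"fingers": 65, "x": 19.3, "y": 3.2, "z": 6.3, "ax": 0, "ay": 0, "az": -5},
    {"fingers": 65, "x": 19, "y": 4.8, "z": 6.3, "ax": 0, "ay": 0, "az": -5},
    {"fingers": 65, "x": 18.5, "y": 6.5, "z": 6.3, "ax": 0, "ay": 0, "az": -5},
    {"fingers": 65, "x": 17.8, "y": 8, "z": 6.3, "ax": 0, "ay": 0, "az": -5},
    {"fingers": 65, "x": 17.1, "y": 9.6, "z": 6.3, "ax": 0, "ay": 0, "az": -5},
    {"fingers": 65, "x": 16.2, "y": 11, "z": 6.3, "ax": 0, "ay": 0, "az": -5},
    {"fingers": 65, "x": 15.2, "y": 12.4, "z": 6.3, "ax": 0, "ay": 0, "az": -5},
    {"fingers": 65, "x": 14, "y": 13.6, "z": 6.3, "ax": 0, "ay": 0, "az": -5},
  ],
)

```text
t: 1.75
eef_pos: [0.4642, -0.3494, 0.1301]
tool_rot: [-0.0, 0.605, 0.796, -0.0]
contact_force: [0.2, -0.2, -0.1]
gripper_width: 0.757
grasp_force: 0.0
```

```bash
python3 - <<'E'
from h import *
plan((.464,-.350,.002),15.2,6)
E
```

```text
t 1.75 pos [ 0.4642 -0.3494  0.1301] yaw 15.6 q [ 0.82  0.46 -0.36  1.86  0.21  0.86  0.63] F [ 0.2 -0.2 -0.1] w 0.757 g 0.0
x -0.1 y -0.0 z 21.3  az 0.06 axy [-0. -0.]
x -0.1 y -0.0 z 21.3  az 0.06 axy [-0. -0.]
x -0.1 y -0.0 z 21.3  az 0.06 axy [-0. -0.]
x -0.1 y -0.0 z 21.3  az 0.06 axy [-0. -0.]
x -0.1 y -0.1 z 21.3  az 0.06 axy [-0. -0.]
x -0.1 y -0.1 z 21.3  az 0.06 axy [-0. -0.]
```

jog_arm(
  rows=[
    {"fingers": 65, "x": 0, "y": 0, "z": 25, "ax": 0, "ay": 0, "az": 0.4},
    {"fingers": 65, "x": -0.5, "y": 0, "z": 25, "ax": 0, "ay": 0, "az": 0},
    {"fingers": 65, "x": 0, "y": 0, "z": 25, "ax": 0, "ay": 0, "az": 0},
    {"fingers": 65, "x": 0, "y": 0, "z": 24, "ax": 0, "ay": 0, "az": 0},
    {"fingers": 65, "x": 0, "y": 0, "z": 17, "ax": 0, "ay": 0, "az": 0},
    {"fingers": 65, "x": 0, "y": 0, "z": 12, "ax": 0, "ay": 0, "az": 0},
    {"fingers": 25, "x": 0, "y": 0, "z": 0, "ax": 0, "ay": 0, "az": 0},
    {"fingers": 25, "x": 0, "y": 0, "z": 0, "ax": 0, "ay": 0, "az": 0},
  ],
)

```text
t: 2.55
eef_pos: [0.4644, -0.3507, 0.0028]
tool_rot: [0.0, 0.609, 0.793, 0.0]
contact_force: [0.7, -0.3, 0.2]
gripper_width: 0.43
grasp_force: 0.0
```

jog_arm(
  rows=[
    {"fingers": 25, "x": 0, "y": 0, "z": 0, "ax": 0, "ay": 0, "az": 0},
    {"fingers": 25, "x": 0, "y": 0, "z": 0, "ax": 0, "ay": 0, "az": 0},
    {"fingers": 25, "x": 0, "y": 0, "z": 0, "ax": 0, "ay": 0, "az": 0},
    {"fingers": 25, "x": 0, "y": 0, "z": 0, "ax": 0, "ay": 0, "az": 0},
    {"fingers": 25, "x": 0, "y": 0, "z": 0, "ax": 0, "ay": 0, "az": 0},
    {"fingers": 25, "x": 0, "y": 0, "z": -5, "ax": 0, "ay": 0, "az": 0},
    {"fingers": 25, "x": 0, "y": 0, "z": -15, "ax": 0, "ay": 0, "az": 0},
    {"fingers": 25, "x": 0, "y": 0, "z": -20, "ax": 0, "ay": 0, "az": 0},
  ],
)

```text
t: 3.35
eef_pos: [0.4633, -0.3501, 0.0427]
tool_rot: [-0.001, 0.609, 0.793, 0.0]
contact_force: [0.2, -1.0, -2.2]
gripper_width: 0.391
grasp_force: 40.9
```

```bash
python3 - <<'E'
from h import *
plan((.464,-.350,.25),15.2,8)
E
```

```text
t 3.35 pos [ 0.4633 -0.3501  0.0427] yaw 15.0 q [ 0.78  0.59 -0.32  1.9   0.27  0.7   0.57] F [ 0.2 -1.  -2.2] w 0.391 g 40.9
x 0.0 y 0.0 z -25.9  az -0.03 axy [-0.01 -0.01]
x 0.0 y 0.1 z -25.9  az -0.03 axy [-0.01 -0.01]
x 0.0 y 0.1 z -25.9  az -0.03 axy [-0.01 -0.01]
x 0.0 y 0.1 z -25.9  az -0.03 axy [-0.01 -0.01]
x 0.0 y 0.1 z -25.9  az -0.03 axy [-0.01 -0.01]
x 0.0 y 0.1 z -25.9  az -0.03 axy [-0.01 -0.01]
x -0.0 y 0.1 z -25.9  az -0.03 axy [-0.01 -0.01]
x -0.0 y 0.1 z -25.9  az -0.03 axy [-0.01 -0.01]
```

jog_arm(
  force=60,
  rows=[
    {"fingers": 25, "x": 4, "y": 3, "z": -25, "ax": 0, "ay": 0, "az": 0},
    {"fingers": 25, "x": 10, "y": 6, "z": -25, "ax": 0, "ay": 0, "az": 0},
    {"fingers": 25, "x": 12, "y": 7, "z": -25, "ax": 0, "ay": 0, "az": 0},
    {"fingers": 25, "x": 12, "y": 7, "z": -25, "ax": 0, "ay": 0, "az": 0},
    {"fingers": 25, "x": 12, "y": 7, "z": -25, "ax": 0, "ay": 0, "az": 0},
    {"fingers": 25, "x": 12, "y": 7, "z": -25, "ax": 0, "ay": 0, "az": 0},
    {"fingers": 25, "x": 12, "y": 7, "z": -25, "ax": 0, "ay": 0, "az": 0},
    {"fingers": 25, "x": 12, "y": 7, "z": -25, "ax": 0, "ay": 0, "az": 0},
  ],
)

```text
t: 4.15
eef_pos: [0.4908, -0.2534, 0.2444]
tool_rot: [0.0, 0.609, 0.793, -0.0]
contact_force: [0.6, -0.2, -2.5]
gripper_width: 0.387
grasp_force: 65.9
```

```bash
python3 - <<'E'
from h import *
plan((.587,.132,.22),-10.6,16)
E
```

```text
t 4.15 pos [ 0.4908 -0.2534  0.2444] yaw 15.0 q [ 0.71  0.29 -0.42  1.81  0.14  1.06  0.5 ] F [ 0.6 -0.2 -2.5] w 0.387 g 65.9
x 21.7 y 12.0 z 1.5  az 1.60 axy [0. 0.]
x 22.0 y 11.4 z 1.5  az 1.60 axy [0. 0.]
x 22.4 y 10.8 z 1.5  az 1.60 axy [0. 0.]
x 22.6 y 10.2 z 1.5  az 1.60 axy [0. 0.]
x 22.9 y 9.5 z 1.5  az 1.60 axy [0. 0.]
x 23.2 y 8.9 z 1.5  az 1.60 axy [0. 0.]
x 23.4 y 8.2 z 1.5  az 1.60 axy [0. 0.]
x 23.6 y 7.6 z 1.5  az 1.60 axy [0. 0.]
x 23.8 y 6.9 z 1.5  az 1.60 axy [0. 0.]
x 24.0 y 6.3 z 1.5  az 1.60 axy [0. 0.]
x 24.2 y 5.6 z 1.5  az 1.60 axy [0. 0.]
x 24.3 y 4.9 z 1.5  az 1.60 axy [0. 0.]
x 24.5 y 4.2 z 1.5  az 1.60 axy [0. 0.]
x 24.6 y 3.5 z 1.5  az 1.60 axy [0. 0.]
x 24.7 y 2.9 z 1.5  az 1.60 axy [0. 0.]
x 24.7 y 2.2 z 1.5  az 1.60 axy [0. 0.]
```

jog_arm(
  rows=[
    {"fingers": 25, "x": 21.7, "y": 12, "z": 1.5, "ax": 0, "ay": 0, "az": 1.6},
    {"fingers": 25, "x": 22, "y": 11.4, "z": 1.5, "ax": 0, "ay": 0, "az": 1.6},
    {"fingers": 25, "x": 22.4, "y": 10.8, "z": 1.5, "ax": 0, "ay": 0, "az": 1.6},
    {"fingers": 25, "x": 22.6, "y": 10.2, "z": 1.5, "ax": 0, "ay": 0, "az": 1.6},
    {"fingers": 25, "x": 22.9, "y": 9.5, "z": 1.5, "ax": 0, "ay": 0, "az": 1.6},
    {"fingers": 25, "x": 23.2, "y": 8.9, "z": 1.5, "ax": 0, "ay": 0, "az": 1.6},
    {"fingers": 25, "x": 23.4, "y": 8.2, "z": 1.5, "ax": 0, "ay": 0, "az": 1.6},
    {"fingers": 25, "x": 23.6, "y": 7.6, "z": 1.5, "ax": 0, "ay": 0, "az": 1.6},
  ],
)

```text
t: 4.95
eef_pos: [0.5389, -0.0607, 0.2312]
tool_rot: [0.0, 0.694, 0.72, -0.0]
contact_force: [0.9, 0.1, -2.4]
gripper_width: 0.384
grasp_force: 66.3
```

jog_arm(
  rows=[
    {"fingers": 25, "x": 23.8, "y": 6.9, "z": 1.5, "ax": 0, "ay": 0, "az": 1.6},
    {"fingers": 25, "x": 24, "y": 6.3, "z": 1.5, "ax": 0, "ay": 0, "az": 1.6},
    {"fingers": 25, "x": 24.2, "y": 5.6, "z": 1.5, "ax": 0, "ay": 0, "az": 1.6},
    {"fingers": 25, "x": 24.3, "y": 4.9, "z": 1.5, "ax": 0, "ay": 0, "az": 1.6},
    {"fingers": 25, "x": 24.5, "y": 4.2, "z": 1.5, "ax": 0, "ay": 0, "az": 1.6},
    {"fingers": 25, "x": 24.6, "y": 3.5, "z": 1.5, "ax": 0, "ay": 0, "az": 1.6},
    {"fingers": 25, "x": 24.7, "y": 2.9, "z": 1.5, "ax": 0, "ay": 0, "az": 1.6},
    {"fingers": 25, "x": 24.7, "y": 2.2, "z": 1.5, "ax": 0, "ay": 0, "az": 1.6},
  ],
)

```text
t: 5.75
eef_pos: [0.5872, 0.1317, 0.2192]
tool_rot: [0.0, 0.77, 0.638, -0.0]
contact_force: [-0.5, 0.2, -1.9]
gripper_width: 0.384
grasp_force: 66.3
```

```bash
python3 - <<'E'
from h import *
plan((.587,.132,.125),-10.6,8)
E
```

```text
t 5.75 pos [0.5872 0.1317 0.2192] yaw -10.7 q [ 0.05  0.41 -0.48  1.72  0.22  1.06 -0.7 ] F [-0.5  0.2 -1.9] w 0.384 g 66.3
x 0.0 y -0.0 z 11.8  az -0.01 axy [0. 0.]
x 0.0 y -0.0 z 11.8  az -0.01 axy [0. 0.]
x 0.0 y -0.0 z 11.8  az -0.01 axy [0. 0.]
x 0.0 y -0.0 z 11.8  az -0.01 axy [0. 0.]
x 0.0 y -0.0 z 11.8  az -0.01 axy [0. 0.]
x 0.0 y -0.0 z 11.8  az -0.01 axy [0. 0.]
x 0.0 y -0.0 z 11.8  az -0.01 axy [0. 0.]
x 0.0 y -0.0 z 11.8  az -0.01 axy [0. 0.]
```

jog_arm(
  rows=[
    {"fingers": 25, "x": 0, "y": 0, "z": 20, "ax": 0, "ay": 0, "az": 0},
    {"fingers": 25, "x": 0, "y": 0, "z": 25, "ax": 0, "ay": 0, "az": 0},
    {"fingers": 25, "x": 0, "y": 0, "z": 25, "ax": 0, "ay": 0, "az": 0},
    {"fingers": 25, "x": 0, "y": 0, "z": 16, "ax": 0, "ay": 0, "az": 0},
    {"fingers": 25, "x": 0, "y": 0, "z": 8, "ax": 0, "ay": 0, "az": 0},
    {"fingers": 25, "x": 0, "y": 0, "z": 5, "ax": 0, "ay": 0, "az": 0},
    {"fingers": 25, "x": 0, "y": 0, "z": 2, "ax": 0, "ay": 0, "az": 0},
    {"fingers": 25, "x": 0, "y": 0, "z": 0, "ax": 0, "ay": 0, "az": 0},
  ],
)

```text
t: 6.55
eef_pos: [0.5879, 0.131, 0.1182]
tool_rot: [0.0, 0.77, 0.639, 0.001]
contact_force: [-0.2, -0.5, -2.5]
gripper_width: 0.381
grasp_force: 66.2
```

```bash
python3 - <<'E'
from h import *
plan((.587,.132,.112),-10.6,2)
E
```

```text
t 6.55 pos [0.5879 0.131  0.1182] yaw -10.6 q [ 0.02  0.52 -0.45  1.81  0.29  0.87 -0.75] F [-0.2 -0.5 -2.5] w 0.381 g 66.2
x 0.4 y -0.5 z 3.1  az -0.02 axy [ 0.03 -0.01]
x 0.4 y -0.5 z 3.1  az -0.02 axy [ 0.03 -0.01]
```

jog_arm(
  rows=[
    {"fingers": 25, "x": 0, "y": 0, "z": 1, "ax": 0, "ay": 0, "az": 0},
    {"fingers": 25, "x": 0, "y": 0, "z": 1, "ax": 0, "ay": 0, "az": 0},
    {"fingers": 25, "x": 0, "y": 0, "z": 1, "ax": 0, "ay": 0, "az": 0},
    {"fingers": 25, "x": 0, "y": 0, "z": 1, "ax": 0, "ay": 0, "az": 0},
    {"fingers": 25, "x": 0, "y": 0, "z": 1, "ax": 0, "ay": 0, "az": 0},
    {"fingers": 25, "x": 0, "y": 0, "z": 0, "ax": 0, "ay": 0, "az": 0},
    {"fingers": 25, "x": 0, "y": 0, "z": 0, "ax": 0, "ay": 0, "az": 0},
    {"fingers": 25, "x": 0, "y": 0, "z": 0, "ax": 0, "ay": 0, "az": 0},
  ],
)

```text
t: 7.35
eef_pos: [0.5874, 0.1308, 0.1125]
tool_rot: [0.0, 0.77, 0.639, -0.0]
contact_force: [-0.2, 0.6, -2.7]
gripper_width: 0.387
grasp_force: 66.3
```

jog_arm(
  rows=[
    {"fingers": 25, "x": 0, "y": 0, "z": 1, "ax": 0, "ay": 0, "az": 0},
    {"fingers": 25, "x": 0, "y": 0, "z": 1, "ax": 0, "ay": 0, "az": 0},
    {"fingers": 25, "x": 0, "y": 0, "z": 1, "ax": 0, "ay": 0, "az": 0},
    {"fingers": 25, "x": 0, "y": 0, "z": 1, "ax": 0, "ay": 0, "az": 0},
    {"fingers": 25, "x": 0, "y": 0, "z": 1, "ax": 0, "ay": 0, "az": 0},
    {"fingers": 25, "x": 0, "y": 0, "z": 0, "ax": 0, "ay": 0, "az": 0},
    {"fingers": 25, "x": 0, "y": 0, "z": 0, "ax": 0, "ay": 0, "az": 0},
    {"fingers": 25, "x": 0, "y": 0, "z": 0, "ax": 0, "ay": 0, "az": 0},
  ],
)

```text
t: 8.15
eef_pos: [0.5877, 0.1301, 0.1084]
tool_rot: [0.001, 0.77, 0.638, -0.0]
contact_force: [-3.3, -3.4, 6.4]
gripper_width: 0.385
grasp_force: 67.4
```

jog_arm(
  rows=[
    {"fingers": 25, "x": 0, "y": 0, "z": -1, "ax": 0, "ay": 0, "az": 0},
    {"fingers": 60, "x": 0, "y": 0, "z": 0, "ax": 0, "ay": 0, "az": 0},
    {"fingers": 60, "x": 0, "y": 0, "z": 0, "ax": 0, "ay": 0, "az": 0},
    {"fingers": 60, "x": 0, "y": 0, "z": 0, "ax": 0, "ay": 0, "az": 0},
    {"fingers": 60, "x": 0, "y": 0, "z": -10, "ax": 0, "ay": 0, "az": 0},
    {"fingers": 60, "x": 0, "y": 0, "z": -25, "ax": 0, "ay": 0, "az": 0},
    {"fingers": 60, "x": 0, "y": 0, "z": -40, "ax": 0, "ay": 0, "az": 0},
    {"fingers": 60, "x": 0, "y": 0, "z": -40, "ax": 0, "ay": 0, "az": 0},
  ],
)

```text
t: 8.95
eef_pos: [0.587, 0.131, 0.225]
tool_rot: [-0.0, 0.769, 0.639, -0.0]
contact_force: [0.5, 0.1, -0.5]
gripper_width: 0.703
grasp_force: 0.0
```

```bash
python3 - <<'E'
from h import *
import pickle
C={n:bot.read_camera(n) for n in("scene","top")}
pickle.dump(C,open("c1.pkl","wb"))
a=cv2.resize(C["scene"]["pixels"][140:290,230:430,::-1],None,fx=3,fy=3); cv2.imwrite("pics/s2.png",a)
t=C["top"]
k=blobs(t,(0,150,60),(8,255,255),(298,160,335,210),1,0)[0];r=cv2.minAreaRect(k)
print("wing",cen(k),r,plane(t,cv2.boxPoints(r),.17).round(4).tolist())
plan((.553,-.056,.20),50,14)
E
```

```text
wing [314.0825082508251, 185.79867986798678] ((313.7137756347656, 186.1344757080078), (3.9031379222869873, 16.359960556030273), 41.633541107177734) [[0.5367, -0.0337, 0.17], [0.5727, -0.0639, 0.17], [0.5655, -0.0724, 0.17], [0.5296, -0.0422, 0.17]]
t 9.05 pos [0.5907 0.1326 0.2303] yaw -10.6 q [ 0.05  0.4  -0.49  1.71  0.21  1.07 -0.69] F [0.  0.1 0.6] w 0.699 g 0.0
x -13.7 y -0.2 z 2.1  az -4.33 axy [0.05 0.  ]
x -13.7 y -1.2 z 2.1  az -4.33 axy [0.05 0.  ]
x -13.6 y -2.2 z 2.1  az -4.33 axy [0.05 0.  ]
x -13.4 y -3.3 z 2.1  az -4.33 axy [0.05 0.  ]
x -13.1 y -4.3 z 2.1  az -4.33 axy [0.05 0.  ]
x -12.7 y -5.2 z 2.1  az -4.33 axy [0.05 0.  ]
x -12.3 y -6.2 z 2.1  az -4.33 axy [0.05 0.  ]
x -11.8 y -7.1 z 2.1  az -4.33 axy [0.05 0.  ]
x -11.2 y -8.0 z 2.1  az -4.33 axy [0.05 0.  ]
x -10.6 y -8.8 z 2.1  az -4.33 axy [0.05 0.  ]
x -9.9 y -9.5 z 2.1  az -4.33 axy [0.05 0.  ]
x -9.1 y -10.3 z 2.1  az -4.33 axy [0.05 0.  ]
x -8.3 y -10.9 z 2.1  az -4.33 axy [0.05 0.  ]
x -7.5 y -11.5 z 2.2  az -4.33 axy [0.05 0.  ]
```

View pics/s2.png

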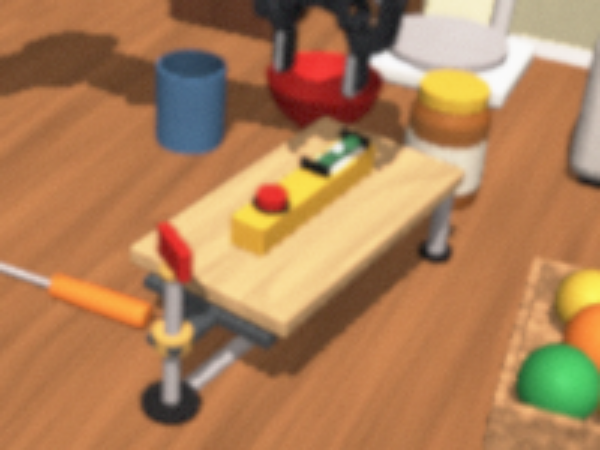

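The level lies along the deck's middle with its pad towards the foot: in this crop the pad is at (270,198), the vial at (342,150) and the wing at (172,250). I'll do a first press to read the bubble. The tool is turned so the fingers stay clear of the line of sight to the vial.

```bash
python3 - <<'E'
from h import *
import pickle
C=pickle.load(open("c1.pkl","rb"));s,t=C["scene"],C["top"]
ps=cen(blobs(s,(0,150,60),(8,255,255),(305,190,335,220),1,0)[0]);print("pad scene",ps,plane(s,[ps],.145))
b=blobs(t,(0,150,60),(8,255,255),(240,150,300,200),1,0); 
if b: print("pad top",cen(b[0]),cv2.contourArea(b[0]),tri(t,cen(b[0]),s,ps))
plan((.577,.077,.17),79.4,16)
E
```

```text
pad scene [319.6155913978494, 205.41935483870967] [[0.57609056 0.06638898 0.145     ]]
t 9.05 pos [0.5907 0.1326 0.2303] yaw -10.6 q [ 0.05  0.4  -0.49  1.71  0.21  1.07 -0.69] F [0.  0.1 0.6] w 0.699 g 0.0
x -3.6 y -0.2 z 3.8  az -5.63 axy [0.04 0.01]
x -3.6 y -0.6 z 3.8  az -5.63 axy [0.04 0.01]
x -3.5 y -0.9 z 3.8  az -5.63 axy [0.04 0.01]
x -3.4 y -1.3 z 3.8  az -5.63 axy [0.04 0.01]
x -3.2 y -1.6 z 3.8  az -5.63 axy [0.04 0.01]
x -3.1 y -1.9 z 3.8  az -5.63 axy [0.04 0.01]
x -2.9 y -2.2 z 3.8  az -5.63 axy [0.04 0.01]
x -2.6 y -2.4 z 3.8  az -5.63 axy [0.04 0.01]
x -2.4 y -2.7 z 3.8  az -5.63 axy [0.04 0.01]
x -2.1 y -2.9 z 3.8  az -5.63 axy [0.04 0.01]
x -1.8 y -3.1 z 3.8  az -5.63 axy [0.04 0.01]
x -1.5 y -3.3 z 3.8  az -5.63 axy [0.04 0.01]
x -1.2 y -3.4 z 3.8  az -5.63 axy [0.04 0.01]
x -0.8 y -3.5 z 3.8  az -5.63 axy [0.04 0.01]
x -0.5 y -3.5 z 3.8  az -5.63 axy [0.04 0.01]
x -0.1 y -3.6 z 3.8  az -5.63 axy [0.04 0.01]
```

jog_arm(
  rows=[
    {"fingers": 0, "x": -3.6, "y": -0.2, "z": 2.8, "ax": 0, "ay": 0, "az": -5.6},
    {"fingers": 0, "x": -3.6, "y": -0.6, "z": 2.8, "ax": 0, "ay": 0, "az": -5.6},
    {"fingers": 0, "x": -3.5, "y": -0.9, "z": 2.8, "ax": 0, "ay": 0, "az": -5.6},
    {"fingers": 0, "x": -3.4, "y": -1.3, "z": 2.8, "ax": 0, "ay": 0, "az": -5.6},
    {"fingers": 0, "x": -3.2, "y": -1.6, "z": 2.8, "ax": 0, "ay": 0, "az": -5.6},
    {"fingers": 0, "x": -3.1, "y": -1.9, "z": 2.8, "ax": 0, "ay": 0, "az": -5.6},
    {"fingers": 0, "x": -2.9, "y": -2.2, "z": 2.8, "ax": 0, "ay": 0, "az": -5.6},
    {"fingers": 0, "x": -2.6, "y": -2.4, "z": 2.8, "ax": 0, "ay": 0, "az": -5.6},
  ],
)

```text
t: 9.85
eef_pos: [0.5801, 0.1027, 0.201]
tool_rot: [-0.0, 0.466, 0.885, -0.0]
contact_force: [0.1, -0.1, -0.6]
gripper_width: -0.002
grasp_force: 0.0
```

jog_arm(
  rows=[
    {"fingers": 0, "x": -2.4, "y": -2.7, "z": 2.8, "ax": 0, "ay": 0, "az": -5.6},
    {"fingers": 0, "x": -2.1, "y": -2.9, "z": 2.8, "ax": 0, "ay": 0, "az": -5.6},
    {"fingers": 0, "x": -1.8, "y": -3.1, "z": 2.8, "ax": 0, "ay": 0, "az": -5.6},
    {"fingers": 0, "x": -1.5, "y": -3.3, "z": 2.8, "ax": 0, "ay": 0, "az": -5.6},
    {"fingers": 0, "x": -1.2, "y": -3.4, "z": 2.8, "ax": 0, "ay": 0, "az": -5.6},
    {"fingers": 0, "x": -0.8, "y": -3.5, "z": 2.8, "ax": 0, "ay": 0, "az": -5.6},
    {"fingers": 0, "x": -0.5, "y": -3.5, "z": 2.8, "ax": 0, "ay": 0, "az": -5.6},
    {"fingers": 0, "x": 0, "y": -3.6, "z": 2.8, "ax": 0, "ay": 0, "az": -5.6},
  ],
)

```text
t: 10.65
eef_pos: [0.5729, 0.0749, 0.1786]
tool_rot: [-0.0, 0.094, 0.996, -0.0]
contact_force: [0.4, 0.6, 0.4]
gripper_width: -0.0
grasp_force: 0.0
```

```bash
python3 - <<'E'
from h import *
plan((.577,.075,.152),79.4,4)
E
```

```text
t 10.65 pos [0.5729 0.0749 0.1786] yaw 79.2 q [ 0.37  0.49 -0.8   1.8   0.41  1.02  0.79] F [0.4 0.6 0.4] w -0.0 g 0.0
x -1.0 y 0.2 z 6.7  az -0.05 axy [-0.  0.]
x -1.0 y 0.2 z 6.7  az -0.05 axy [-0.  0.]
x -1.0 y 0.2 z 6.7  az -0.05 axy [-0.  0.]
x -1.0 y 0.2 z 6.7  az -0.05 axy [-0.  0.]
```

jog_arm(
  rows=[
    {"fingers": 0, "x": -2, "y": 0.2, "z": 12, "ax": 0, "ay": 0, "az": 0},
    {"fingers": 0, "x": -1, "y": 0.2, "z": 10, "ax": 0, "ay": 0, "az": 0},
    {"fingers": 0, "x": -1, "y": 0.2, "z": 5, "ax": 0, "ay": 0, "az": 0},
    {"fingers": 0, "x": 0, "y": 0, "z": 2, "ax": 0, "ay": 0, "az": 0},
    {"fingers": 0, "x": 0, "y": 0, "z": 2, "ax": 0, "ay": 0, "az": 0},
    {"fingers": 0, "x": 0, "y": 0, "z": 1, "ax": 0, "ay": 0, "az": 0},
    {"fingers": 0, "x": 0, "y": 0, "z": 0, "ax": 0, "ay": 0, "az": 0},
    {"fingers": 0, "x": 0, "y": 0, "z": 0, "ax": 0, "ay": 0, "az": 0},
  ],
)

```text
t: 11.45
eef_pos: [0.5772, 0.0749, 0.147]
tool_rot: [0.0, 0.096, 0.995, -0.0]
contact_force: [-0.4, -1.3, 2.7]
gripper_width: -0.001
grasp_force: 1.2
```

jog_arm(
  rows=[
    {"fingers": 0, "x": 0, "y": 0, "z": 2, "ax": 0, "ay": 0, "az": 0},
    {"fingers": 0, "x": 0, "y": 0, "z": 1, "ax": 0, "ay": 0, "az": 0},
    {"fingers": 0, "x": 0, "y": 0, "z": 1, "ax": 0, "ay": 0, "az": 0},
    {"fingers": 0, "x": 0, "y": 0, "z": 1, "ax": 0, "ay": 0, "az": 0},
    {"fingers": 0, "x": 0, "y": 0, "z": 1, "ax": 0, "ay": 0, "az": 0},
    {"fingers": 0, "x": 0, "y": 0, "z": 1, "ax": 0, "ay": 0, "az": 0},
    {"fingers": 0, "x": 0, "y": 0, "z": 0, "ax": 0, "ay": 0, "az": 0},
    {"fingers": 0, "x": 0, "y": 0, "z": 0, "ax": 0, "ay": 0, "az": 0},
  ],
)

```text
t: 12.25
eef_pos: [0.5772, 0.0746, 0.1398]
tool_rot: [0.0, 0.096, 0.995, -0.0]
contact_force: [-0.8, -3.4, 5.8]
gripper_width: -0.001
grasp_force: 2.8
```

jog_arm(
  rows=[
    {"fingers": 0, "x": 0, "y": 0, "z": 1, "ax": 0, "ay": 0, "az": 0},
    {"fingers": 0, "x": 0, "y": 0, "z": 1, "ax": 0, "ay": 0, "az": 0},
    {"fingers": 0, "x": 0, "y": 0, "z": 0, "ax": 0, "ay": 0, "az": 0},
    {"fingers": 0, "x": 0, "y": 0, "z": 0, "ax": 0, "ay": 0, "az": 0},
    {"fingers": 0, "x": 0, "y": 0, "z": 0, "ax": 0, "ay": 0, "az": 0},
    {"fingers": 0, "x": 0, "y": 0, "z": 0, "ax": 0, "ay": 0, "az": 0},
    {"fingers": 0, "x": 0, "y": 0, "z": 0, "ax": 0, "ay": 0, "az": 0},
    {"fingers": 0, "x": 0, "y": 0, "z": 0, "ax": 0, "ay": 0, "az": 0},
  ],
)

```text
t: 13.05
eef_pos: [0.5773, 0.0745, 0.1381]
tool_rot: [0.0, 0.096, 0.995, -0.0]
contact_force: [-1.1, -4.2, 6.4]
gripper_width: 0.0
grasp_force: 3.5
```

```bash
python3 - <<'E'
from h import *
import pickle
C={n:bot.read_camera(n) for n in("scene","top")}
pickle.dump(C,open("c2.pkl","wb"))
A=cv2.resize(C["scene"]["pixels"][165:245,280:380,::-1],None,fx=5,fy=5,interpolation=cv2.INTER_CUBIC)
B=cv2.resize(C["top"]["pixels"][130:220,190:250,::-1],None,fx=4.4,fy=4.4,interpolation=cv2.INTER_CUBIC)
H=np.zeros((400,A.shape[1]+B.shape[1],3),np.uint8);H[:,:500]=A;H[:min(400,B.shape[0]),500:]=B[:400];cv2.imwrite("pics/p1.png",H)
o=bot.get_obs();print(o["t"],o["contact_force"],o["eef_pos"])
E
```

```text
13.15 [-1.58152802 -3.74000372  6.47445028] [0.57734006 0.07447931 0.13808006]
```

View pics/p1.png

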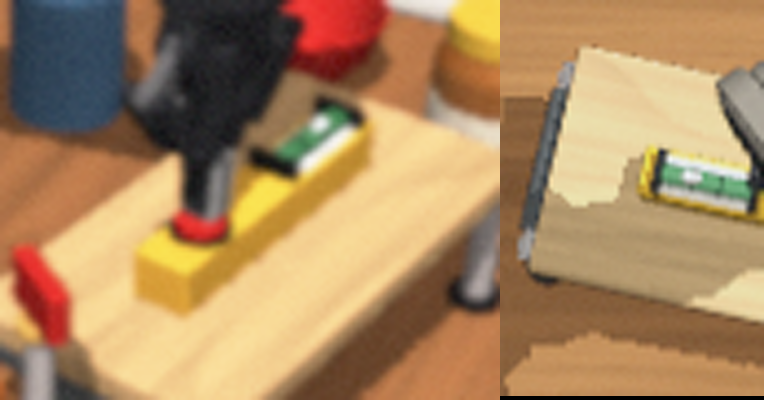

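The fingers press the pad at (200,228). The vial is visible in both views, with the bubble off towards the hinge: scene about (325,120), top about (692,176). I'll measure it along the vial.

```bash
cat >> h.py <<'E'
def bubble(C):
    for n,bx in(("top",(216,158,258,184)),("scene",(325,178,358,206))):
        c=C[n]; k=np.vstack(blobs(c,(50,90,30),(90,255,200),bx,6,0)).reshape(-1,2).astype(np.float32)
        vx,vy,x0,y0=cv2.fitLine(k,cv2.DIST_HUBER,0,.01,.01).ravel()
        if (vx>0)==(n=="top"): vx,vy=-vx,-vy          # towards hinge
        g=cv2.cvtColor(c["pixels"],cv2.COLOR_RGB2LAB).astype(np.float32)
        r=np.arange(-26,26,.5).astype(np.float32)
        P=[np.mean([cv2.remap(g,(x0+r*vx-w*vy)[None],(y0+r*vy+w*vx)[None],1)[0] for w in(-.6,0,.6)],axis=0)][0]
        X=plane(c,np.c_[x0+r*vx,y0+r*vy],.139); l=(X-X[np.argmin(abs(r))])@np.array([.184,.983,0])*1000
        print(n,(x0,y0),(vx,vy)); print(" ".join("%.0f:%d/%d"%(a,b[0],b[1]-128) for a,b in zip(l,P)))
E
python3 - <<'E'
from h import *
import pickle
bubble(pickle.load(open("c2.pkl","rb")))
E
```

```text
top (np.float32(237.47061), np.float32(171.02647)) (np.float32(-0.9726997), np.float32(-0.23206745))
-76:184/0 -75:189/0 -73:192/0 -72:192/0 -70:189/0 -69:182/0 -67:172/0 -66:151/0 -64:136/0 -63:116/0 -61:98/0 -60:93/0 -58:84/0 -57:83/0 -56:81/0 -54:68/0 -53:60/0 -51:66/0 -50:65/1 -48:80/1 -47:91/1 -45:88/1 -44:87/1 -42:96/2 -41:105/3 -39:113/2 -38:123/0 -37:126/-1 -35:130/-3 -34:111/-3 -32:82/-2 -31:69/-3 -29:67/-7 -28:88/-13 -26:118/-21 -25:136/-25 -23:151/-27 -22:162/-28 -20:163/-29 -19:165/-29 -18:165/-29 -16:165/-30 -15:165/-30 -13:165/-29 -12:165/-30 -10:162/-29 -9:147/-28 -7:137/-26 -6:148/-27 -4:159/-29 -3:162/-30 -1:165/-30 0:164/-30 1:164/-30 3:164/-30 4:163/-29 6:174/-21 7:190/-10 9:200/-5 10:207/-2 12:212/-1 13:217/-1 15:220/-1 16:223/-1 18:214/-5 19:196/-10 21:182/-17 22:172/-24 23:168/-28 25:168/-30 26:167/-30 28:167/-30 29:166/-30 31:161/-30 32:140/-25 34:104/-15 35:78/-7 37:70/-2 38:84/1 40:131/2 41:169/2 43:194/-4 44:211/-9 46:196/-4 47:178/0 48:171/1 50:167/3 51:167/3 53:168/3 54:167/4 56:169/4 57:191/1 59:214/-1 60:220/-1 62:222/-1 63:223/-1 65:223/-2 66:222/-1 68:
[... 531 characters left out ...]
-32:87/-17 -30:106/-21 -28:121/-25 -26:130/-27 -24:136/-28 -22:136/-29 -19:135/-29 -17:132/-29 -15:127/-28 -13:123/-27 -11:123/-26 -9:128/-26 -7:136/-27 -4:144/-26 -2:153/-24 0:166/-21 2:181/-16 4:195/-11 7:206/-8 9:213/-6 11:215/-5 13:210/-7 15:198/-10 18:180/-15 20:159/-21 22:144/-26 24:130/-28 27:119/-28 29:109/-26 31:95/-21 33:83/-14 36:79/-6 38:85/1 40:96/5 43:110/7 45:123/8 47:131/9 50:133/10 52:132/12 54:130/13 57:126/14 59:122/15 61:117/16 64:116/16 66:113/16 68:110/16 71:108/16 73:106/15 76:105/15 78:103/16 80:105/16 83:108/16 85:110/16 88:114/16 90:118/17 93:122/18 95:127/18 98:130/18 100:135/19 103:139/20 105:143/20 108:146/20 110:147/20 113:146/20 115:145/20 118:145/20 120:146/20
```

The bubble is at about +11.3 mm from the vial middle, which is about 0.051 rad of tilt and about 1.47 rad (84°) clockwise. Next I go to the wing.

jog_arm(
  rows=[
    {"fingers": 0, "x": 0, "y": 0, "z": -15, "ax": 0, "ay": 0, "az": 0},
    {"fingers": 0, "x": 0, "y": 0, "z": -20, "ax": 0, "ay": 0, "az": 0},
    {"fingers": 0, "x": 0, "y": 0, "z": -25, "ax": 0, "ay": 0, "az": 0},
    {"fingers": 40, "x": 0, "y": -10, "z": -15, "ax": 0, "ay": 0, "az": 5},
    {"fingers": 40, "x": 0, "y": -20, "z": 0, "ax": 0, "ay": 0, "az": 6},
    {"fingers": 40, "x": 0, "y": -20, "z": 0, "ax": 0, "ay": 0, "az": 6},
    {"fingers": 40, "x": 0, "y": -20, "z": 0, "ax": 0, "ay": 0, "az": 6},
    {"fingers": 40, "x": 0, "y": -10, "z": 0, "ax": 0, "ay": 0, "az": 6},
  ],
)

```text
t: 13.95
eef_pos: [0.5466, 0.0004, 0.2131]
tool_rot: [0.0, 0.345, 0.939, 0.0]
contact_force: [-0.2, -0.3, 0.6]
gripper_width: 0.464
grasp_force: 0.0
```

```bash
python3 - <<'E'
from h import *
plan((.552,-.055,.143),50,8)
c=bot.read_camera("top");k=blobs(c,(0,150,60),(8,255,255),(298,160,335,210),1,0)
if k: print("wing",cen(k[0]),cv2.contourArea(k[0]))
E
```

```text
t 13.95 pos [5.466e-01 4.000e-04 2.131e-01] yaw 49.7 q [ 0.46  0.37 -0.71  1.85  0.28  1.03  0.5 ] F [-0.2 -0.3  0.6] w 0.464 g 0.0
x -5.0 y -4.9 z 8.8  az -0.04 axy [ 0. -0.]
x -5.0 y -4.9 z 8.8  az -0.04 axy [ 0. -0.]
x -5.0 y -4.9 z 8.8  az -0.04 axy [ 0. -0.]
x -5.0 y -4.9 z 8.8  az -0.04 axy [ 0. -0.]
x -5.0 y -4.9 z 8.8  az -0.04 axy [ 0. -0.]
x -5.0 y -4.9 z 8.8  az -0.04 axy [ 0. -0.]
x -5.0 y -4.9 z 8.8  az -0.04 axy [ 0. -0.]
x -5.0 y -4.9 z 8.8  az -0.04 axy [ 0. -0.]
```

jog_arm(
  rows=[
    {"fingers": 40, "x": -10, "y": -10, "z": 0, "ax": 0, "ay": 0, "az": 0},
    {"fingers": 40, "x": -10, "y": -10, "z": 0, "ax": 0, "ay": 0, "az": 0},
    {"fingers": 40, "x": -10, "y": -10, "z": 0, "ax": 0, "ay": 0, "az": 0},
    {"fingers": 40, "x": -9, "y": -9, "z": 0, "ax": 0, "ay": 0, "az": 0},
    {"fingers": 40, "x": 0, "y": 0, "z": 8, "ax": 0, "ay": 0, "az": 0},
    {"fingers": 40, "x": 0, "y": 0, "z": 10, "ax": 0, "ay": 0, "az": 0},
    {"fingers": 40, "x": 0, "y": 0, "z": 6, "ax": 0, "ay": 0, "az": 0},
    {"fingers": 40, "x": 0, "y": 0, "z": 0, "ax": 0, "ay": 0, "az": 0},
  ],
)

```text
t: 14.8
eef_pos: [0.5509, -0.0527, 0.1872]
tool_rot: [-0.001, 0.342, 0.94, -0.0]
contact_force: [-0.0, -0.2, 0.3]
gripper_width: 0.465
grasp_force: 0.0
```

```bash
python3 - <<'E'
from h import *
plan((.552,-.055,.143),50,4)
C={n:bot.read_camera(n) for n in("scene","top")}
A=cv2.resize(C["scene"]["pixels"][180:260,250:350,::-1],None,fx=4,fy=4,interpolation=cv2.INTER_CUBIC)
B=cv2.resize(C["top"]["pixels"][150:230,270:350,::-1],None,fx=4,fy=4,interpolation=cv2.INTER_CUBIC)
cv2.imwrite("pics/w1.png",np.hstack([A,B]))
E
```

```text
t 14.8 pos [ 0.5509 -0.0527  0.1872] yaw 50.1 q [ 0.53  0.41 -0.68  1.86  0.3   0.99  0.59] F [-0.  -0.2  0.3] w 0.465 g 0.0
x -0.6 y -0.2 z 11.1  az 0.01 axy [-0.02 -0.03]
x -0.6 y -0.2 z 11.1  az 0.01 axy [-0.02 -0.03]
x -0.6 y -0.3 z 11.1  az 0.01 axy [-0.02 -0.03]
x -0.6 y -0.3 z 11.1  az 0.01 axy [-0.02 -0.03]
```

View pics/w1.png

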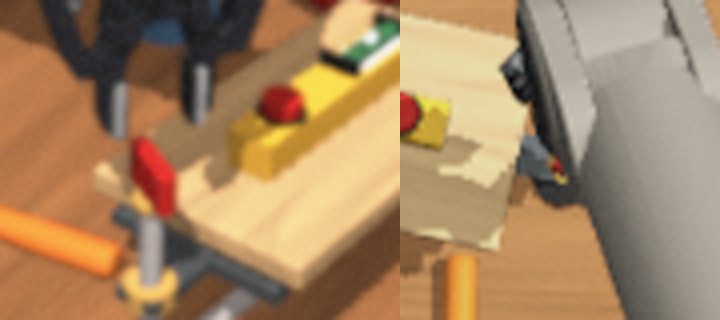

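The open fingers straddle the wing (scene crop: wing at (153,175), fingertips at (118,130) and (200,115)), and the yaw fits. I'll descend and grip.

jog_arm(
  force=40,
  rows=[
    {"fingers": 40, "x": -1, "y": 0, "z": 12, "ax": 0, "ay": 0, "az": 0},
    {"fingers": 40, "x": -1, "y": -0.5, "z": 14, "ax": 0, "ay": 0, "az": 0},
    {"fingers": 40, "x": 0, "y": 0, "z": 10, "ax": 0, "ay": 0, "az": 0},
    {"fingers": 40, "x": 0, "y": 0, "z": 7, "ax": 0, "ay": 0, "az": 0},
    {"fingers": 5, "x": 0, "y": 0, "z": 0, "ax": 0, "ay": 0, "az": 0},
    {"fingers": 5, "x": 0, "y": 0, "z": 0, "ax": 0, "ay": 0, "az": 0},
    {"fingers": 5, "x": 0, "y": 0, "z": 0, "ax": 0, "ay": 0, "az": 0},
    {"fingers": 5, "x": 0, "y": 0, "z": 0, "ax": 0, "ay": 0, "az": 0},
  ],
)

```text
t: 15.7
eef_pos: [0.553, -0.0553, 0.1457]
tool_rot: [0.0, 0.342, 0.94, -0.0]
contact_force: [0.5, -0.8, -3.4]
gripper_width: 0.127
grasp_force: 41.8
```

jog_arm(
  rows=[
    {"fingers": 5, "x": 0, "y": 0, "z": 0, "ax": 0, "ay": 0, "az": 0},
    {"fingers": 5, "x": 0, "y": 0, "z": 0, "ax": 0, "ay": 0, "az": 0},
    {"fingers": 5, "x": 0, "y": 0, "z": 0, "ax": 0, "ay": 0, "az": 3},
    {"fingers": 5, "x": 0, "y": 0, "z": 0, "ax": 0, "ay": 0, "az": 3},
    {"fingers": 5, "x": 0, "y": 0, "z": 0, "ax": 0, "ay": 0, "az": 3},
    {"fingers": 5, "x": 0, "y": 0, "z": 0, "ax": 0, "ay": 0, "az": 3},
    {"fingers": 5, "x": 0, "y": 0, "z": 0, "ax": 0, "ay": 0, "az": 0},
    {"fingers": 5, "x": 0, "y": 0, "z": 0, "ax": 0, "ay": 0, "az": 0},
  ],
)

```text
t: 16.5
eef_pos: [0.553, -0.0553, 0.1457]
tool_rot: [-0.0, 0.438, 0.899, -0.0]
contact_force: [-1.1, 0.1, -3.0]
gripper_width: 0.132
grasp_force: 41.4
```

```bash
python3 - <<'E'
from h import *
plan((.552,-.055,.143),-34,1); print(bot.get_obs()["torque"])
E
```

```text
t 16.5 pos [ 0.553  -0.0553  0.1457] yaw 38.0 q [ 0.47  0.45 -0.61  1.89  0.32  0.9   0.36] F [-1.1  0.1 -3. ] w 0.132 g 41.4
x 0.8 y -0.6 z 2.7  az 72.01 axy [-0.02  0.  ]
[-0.03435228  0.16401455 -0.14645784]
```

jog_arm(
  rows=[
    {"fingers": 5, "x": 0, "y": 0, "z": 0, "ax": 0, "ay": 0, "az": 5},
    {"fingers": 5, "x": 0, "y": 0, "z": 0, "ax": 0, "ay": 0, "az": 5},
    {"fingers": 5, "x": 0, "y": 0, "z": 0, "ax": 0, "ay": 0, "az": 5},
    {"fingers": 5, "x": 0, "y": 0, "z": 0, "ax": 0, "ay": 0, "az": 5},
    {"fingers": 5, "x": 0, "y": 0, "z": 0, "ax": 0, "ay": 0, "az": 5},
    {"fingers": 5, "x": 0, "y": 0, "z": 0, "ax": 0, "ay": 0, "az": 5},
    {"fingers": 5, "x": 0, "y": 0, "z": 0, "ax": 0, "ay": 0, "az": 5},
    {"fingers": 5, "x": 0, "y": 0, "z": 0, "ax": 0, "ay": 0, "az": 5},
  ],
)

```text
t: 17.3
eef_pos: [0.5529, -0.0553, 0.1457]
tool_rot: [-0.0, 0.72, 0.694, -0.0]
contact_force: [-1.1, -1.4, -2.4]
gripper_width: 0.133
grasp_force: 42.2
```

jog_arm(
  rows=[
    {"fingers": 5, "x": 0, "y": 0, "z": 0, "ax": 0, "ay": 0, "az": 5},
    {"fingers": 5, "x": 0, "y": 0, "z": 0, "ax": 0, "ay": 0, "az": 5},
    {"fingers": 5, "x": 0, "y": 0, "z": 0, "ax": 0, "ay": 0, "az": 5},
    {"fingers": 5, "x": 0, "y": 0, "z": 0, "ax": 0, "ay": 0, "az": 5},
    {"fingers": 5, "x": 0, "y": 0, "z": 0, "ax": 0, "ay": 0, "az": 5},
    {"fingers": 5, "x": 0, "y": 0, "z": 0, "ax": 0, "ay": 0, "az": 5},
    {"fingers": 5, "x": 0, "y": 0, "z": 0, "ax": 0, "ay": 0, "az": 2},
    {"fingers": 5, "x": 0, "y": 0, "z": 0, "ax": 0, "ay": 0, "az": 0},
  ],
)

```text
t: 18.1
eef_pos: [0.5528, -0.0553, 0.1457]
tool_rot: [0.0, 0.883, 0.47, -0.0]
contact_force: [-2.2, -1.6, -2.0]
gripper_width: 0.133
grasp_force: 41.6
```

```bash
python3 - <<'E'
from h import *
plan((.577,.075,.17),-100.6,16); print(bot.get_obs()["torque"])
E
```

```text
t 18.1 pos [ 0.5528 -0.0553  0.1457] yaw -34.0 q [ 0.25  0.4  -0.33  1.91  0.17  0.86 -0.76] F [-2.2 -1.6 -2. ] w 0.133 g 41.6
x 7.6 y -3.3 z -1.5  az 4.16 axy [0. 0.]
x 7.3 y -3.8 z -1.5  az 4.16 axy [0. 0.]
x 7.0 y -4.4 z -1.5  az 4.16 axy [0. 0.]
x 6.7 y -4.9 z -1.5  az 4.16 axy [0. 0.]
x 6.3 y -5.3 z -1.5  az 4.16 axy [0. 0.]
x 5.9 y -5.8 z -1.5  az 4.16 axy [0. 0.]
x 5.5 y -6.2 z -1.5  az 4.16 axy [0. 0.]
x 5.0 y -6.6 z -1.5  az 4.16 axy [0. 0.]
x 4.5 y -6.9 z -1.5  az 4.16 axy [0. 0.]
x 4.0 y -7.2 z -1.5  az 4.16 axy [0. 0.]
x 3.5 y -7.5 z -1.5  az 4.16 axy [0. 0.]
x 2.9 y -7.7 z -1.5  az 4.16 axy [0. 0.]
x 2.4 y -7.9 z -1.5  az 4.16 axy [0. 0.]
x 1.8 y -8.1 z -1.5  az 4.16 axy [0. 0.]
x 1.2 y -8.2 z -1.5  az 4.16 axy [0. 0.]
x 0.6 y -8.3 z -1.5  az 4.16 axy [0. 0.]
[-0.24110635  0.36631204 -0.0047379 ]
```

jog_arm(
  rows=[
    {"fingers": 40, "x": 0, "y": 0, "z": 0, "ax": 0, "ay": 0, "az": 0},
    {"fingers": 40, "x": 0, "y": 0, "z": 0, "ax": 0, "ay": 0, "az": 0},
    {"fingers": 40, "x": 0, "y": 0, "z": -5, "ax": 0, "ay": 0, "az": 0},
    {"fingers": 40, "x": 0, "y": 0, "z": -20, "ax": 0, "ay": 0, "az": 0},
    {"fingers": 40, "x": 0, "y": 0, "z": -25, "ax": 0, "ay": 0, "az": 0},
    {"fingers": 10, "x": 0, "y": 0, "z": -10, "ax": 0, "ay": 0, "az": 4},
    {"fingers": 0, "x": 0, "y": 0, "z": 0, "ax": 0, "ay": 0, "az": 8},
    {"fingers": 0, "x": 0, "y": 0, "z": 0, "ax": 0, "ay": 0, "az": 8},
  ],
)

```text
t: 18.9
eef_pos: [0.5538, -0.0552, 0.207]
tool_rot: [0.0, 0.952, 0.306, 0.001]
contact_force: [-0.0, 0.4, -0.4]
gripper_width: 0.002
grasp_force: 0.0
```

```bash
python3 - <<'E'
from h import *
import pickle
plan((.577,.075,.178),-100.6,8)
C={n:bot.read_camera(n) for n in("scene","top")};s,t=C["scene"],C["top"]
ps=blobs(s,(0,150,60),(8,255,255),(305,188,335,220),1,0)[0];print("pad scene",cen(ps),plane(s,[cen(ps)],.150))
b=blobs(t,(0,150,60),(8,255,255),(240,150,285,200),1,0); 
if b: print("pad top",cen(b[0]),cv2.contourArea(b[0]),tri(t,cen(b[0]),s,cen(ps)))
E
```

```text
t 18.9 pos [ 0.5538 -0.0552  0.207 ] yaw -54.3 q [ 0.22  0.32 -0.28  1.85  0.11  0.98 -1.06] F [-0.   0.4 -0.4] w 0.002 g 0.0
x 11.8 y -11.5 z 3.6  az 5.78 axy [ 0.   -0.02]
x 10.6 y -12.7 z 3.6  az 5.78 axy [ 0.   -0.02]
x 9.3 y -13.7 z 3.6  az 5.78 axy [ 0.   -0.02]
x 7.9 y -14.5 z 3.6  az 5.78 axy [ 0.   -0.02]
x 6.4 y -15.3 z 3.6  az 5.78 axy [ 0.   -0.02]
x 4.8 y -15.8 z 3.6  az 5.78 axy [ 0.   -0.02]
x 3.2 y -16.2 z 3.6  az 5.78 axy [ 0.   -0.02]
x 1.5 y -16.5 z 3.6  az 5.78 axy [ 0.   -0.02]
pad scene [320.72727272727275, 201.07828282828282] [[0.57293371 0.07929658 0.15      ]]
pad top [268.375, 176.86197916666666] 64.0 (array([0.57566275, 0.07642796, 0.15255295]), [np.float64(0.0014699750107729254), np.float64(0.0014699750107727027)])
```

jog_arm(
  rows=[
    {"fingers": 0, "x": 11.8, "y": -11.5, "z": 3, "ax": 0, "ay": 0, "az": 5.6},
    {"fingers": 0, "x": 10.6, "y": -12.7, "z": 3, "ax": 0, "ay": 0, "az": 5.6},
    {"fingers": 0, "x": 9.3, "y": -13.7, "z": 3, "ax": 0, "ay": 0, "az": 5.6},
    {"fingers": 0, "x": 7.9, "y": -14.5, "z": 3, "ax": 0, "ay": 0, "az": 5.6},
    {"fingers": 0, "x": 6.4, "y": -15.3, "z": 3, "ax": 0, "ay": 0, "az": 5.6},
    {"fingers": 0, "x": 4.8, "y": -15.8, "z": 3, "ax": 0, "ay": 0, "az": 5.6},
    {"fingers": 0, "x": 3.2, "y": -16.2, "z": 3, "ax": 0, "ay": 0, "az": 5.6},
    {"fingers": 0, "x": 1.5, "y": -16, "z": 3, "ax": 0, "ay": 0, "az": 5.6},
  ],
)

```text
t: 19.8
eef_pos: [0.5744, 0.0757, 0.1818]
tool_rot: [-0.0, 0.997, -0.077, 0.0]
contact_force: [0.2, 1.5, 0.5]
gripper_width: 0.002
grasp_force: 0.0
```

```bash
python3 - <<'E'
from h import *
plan((.577,.076,.160),-100.6,3)
E
```

```text
t 19.8 pos [0.5744 0.0757 0.1818] yaw -98.8 q [-0.1   0.38 -0.18  1.83  0.08  0.94 -2.03] F [0.2 1.5 0.5] w 0.002 g 0.0
x 0.8 y -0.2 z 7.3  az 0.60 axy [-0.01 -0.01]
x 0.8 y -0.2 z 7.3  az 0.60 axy [-0.01 -0.01]
x 0.8 y -0.2 z 7.3  az 0.60 axy [-0.01 -0.01]
```

jog_arm(
  rows=[
    {"fingers": 0, "x": 1, "y": 0, "z": 10, "ax": 0, "ay": 0, "az": 1},
    {"fingers": 0, "x": 1, "y": 0, "z": 8, "ax": 0, "ay": 0, "az": 0},
    {"fingers": 0, "x": 0, "y": 0, "z": 4, "ax": 0, "ay": 0, "az": 0},
    {"fingers": 0, "x": 0, "y": 0, "z": 3, "ax": 0, "ay": 0, "az": 0},
    {"fingers": 0, "x": 0, "y": 0, "z": 2, "ax": 0, "ay": 0, "az": 0},
    {"fingers": 0, "x": 0, "y": 0, "z": 2, "ax": 0, "ay": 0, "az": 0},
    {"fingers": 0, "x": 0, "y": 0, "z": 1, "ax": 0, "ay": 0, "az": 0},
    {"fingers": 0, "x": 0, "y": 0, "z": 0, "ax": 0, "ay": 0, "az": 0},
  ],
)

```text
t: 20.6
eef_pos: [0.5764, 0.0739, 0.152]
tool_rot: [0.0, 0.996, -0.086, 0.0]
contact_force: [-1.2, -4.2, 4.4]
gripper_width: 0.003
grasp_force: 2.4
```

jog_arm(
  rows=[
    {"fingers": 0, "x": 0, "y": 0, "z": 1, "ax": 0, "ay": 0, "az": 0},
    {"fingers": 0, "x": 0, "y": 0, "z": 1, "ax": 0, "ay": 0, "az": 0},
    {"fingers": 0, "x": 0, "y": 0, "z": 1, "ax": 0, "ay": 0, "az": 0},
    {"fingers": 0, "x": 0, "y": 0, "z": 1, "ax": 0, "ay": 0, "az": 0},
    {"fingers": 0, "x": 0, "y": 0, "z": 0, "ax": 0, "ay": 0, "az": 0},
    {"fingers": 0, "x": 0, "y": 0, "z": 0, "ax": 0, "ay": 0, "az": 0},
    {"fingers": 0, "x": 0, "y": 0, "z": 0, "ax": 0, "ay": 0, "az": 0},
    {"fingers": 0, "x": 0, "y": 0, "z": 0, "ax": 0, "ay": 0, "az": 0},
  ],
)

```text
t: 21.4
eef_pos: [0.5766, 0.0739, 0.1485]
tool_rot: [0.0, 0.996, -0.086, 0.001]
contact_force: [-1.4, -4.9, 8.1]
gripper_width: -0.0
grasp_force: 3.6
```

jog_arm(
  rows=[
    {"fingers": 0, "x": 0, "y": 0, "z": 0, "ax": 0, "ay": 0, "az": 0},
    {"fingers": 0, "x": 0, "y": 0, "z": 0, "ax": 0, "ay": 0, "az": 0},
    {"fingers": 0, "x": 0, "y": 0, "z": 0, "ax": 0, "ay": 0, "az": 0},
    {"fingers": 0, "x": 0, "y": 0, "z": 0, "ax": 0, "ay": 0, "az": 0},
    {"fingers": 0, "x": 0, "y": 0, "z": 0, "ax": 0, "ay": 0, "az": 0},
    {"fingers": 0, "x": 0, "y": 0, "z": 0, "ax": 0, "ay": 0, "az": 0},
    {"fingers": 0, "x": 0, "y": 0, "z": 0, "ax": 0, "ay": 0, "az": 0},
    {"fingers": 0, "x": 0, "y": 0, "z": 0, "ax": 0, "ay": 0, "az": 0},
  ],
)

```text
t: 22.2
eef_pos: [0.5766, 0.0739, 0.1485]
tool_rot: [0.0, 0.996, -0.086, 0.001]
contact_force: [-0.5, -3.8, 6.1]
gripper_width: -0.002
grasp_force: 3.6
```

```bash
python3 - <<'E'
from h import *
import pickle
C={n:bot.read_camera(n) for n in("scene","top")}
pickle.dump(C,open("c3.pkl","wb"))
A=cv2.resize(C["scene"]["pixels"][165:245,280:380,::-1],None,fx=5,fy=5,interpolation=cv2.INTER_CUBIC)
B=cv2.resize(C["top"]["pixels"][130:220,190:250,::-1],None,fx=4.4,fy=4.4,interpolation=cv2.INTER_CUBIC)
H=np.zeros((400,A.shape[1]+B.shape[1],3),np.uint8);H[:,:500]=A;H[:min(400,B.shape[0]),500:]=B[:400];cv2.imwrite("pics/p2.png",H)
bubble(C)
o=bot.get_obs();print(o["t"],o["contact_force"],o["eef_pos"])
E
```

```text
top (np.float32(233.1), np.float32(170.1)) (np.float32(-0.9849264), np.float32(-0.17297392))
-76:121/0 -75:118/0 -73:115/0 -72:113/0 -70:111/0 -69:110/0 -67:108/0 -66:105/0 -64:104/0 -63:110/0 -61:131/0 -60:162/0 -58:181/0 -57:185/0 -56:178/0 -54:156/0 -53:136/0 -51:114/0 -50:100/0 -48:99/-1 -47:92/-2 -45:89/-3 -44:80/-2 -42:61/-1 -41:48/0 -39:41/0 -38:49/-2 -37:106/-16 -35:152/-28 -34:159/-29 -32:164/-29 -31:163/-30 -29:162/-30 -28:162/-30 -26:162/-30 -25:163/-30 -23:164/-29 -22:164/-29 -20:163/-30 -19:155/-29 -18:143/-28 -16:132/-24 -15:129/-19 -13:152/-12 -12:175/-5 -10:187/-3 -9:198/-2 -7:201/-2 -6:203/-2 -4:199/-5 -3:194/-9 -1:178/-14 0:157/-21 1:139/-22 3:126/-23 4:138/-26 6:154/-28 7:159/-28 9:161/-29 10:160/-29 12:159/-29 13:158/-29 15:159/-29 16:159/-29 18:159/-28 19:158/-28 21:155/-29 22:138/-26 23:110/-19 25:87/-12 26:68/-4 28:72/0 29:101/1 31:134/3 32:159/3 34:177/1 35:189/-2 37:186/-2 38:173/1 40:167/3 41:166/3 43:166/4 44:165/4 45:165/4 47:165/4 48:173/3 50:199/0 51:218/0 53:218/0 54:218/0 56:218/0 57:218/0 59:218/0 60:218/0 62:218/0 63:218/0 65:218/0 66:218/0 68:218/0 
[... 591 characters left out ...]
-28 -19:127/-27 -17:126/-24 -15:129/-19 -13:140/-13 -11:158/-9 -9:180/-7 -7:196/-7 -4:202/-7 -2:199/-8 0:184/-10 2:164/-12 4:144/-16 7:132/-20 9:130/-24 11:131/-27 13:133/-29 15:132/-30 18:128/-30 20:123/-29 22:116/-27 24:103/-24 27:89/-19 29:77/-11 31:74/-3 33:79/2 36:88/6 38:97/8 40:103/11 43:106/12 45:105/13 47:101/14 49:100/15 52:98/15 54:96/14 56:95/14 59:93/14 61:93/15 64:93/15 66:94/14 68:97/14 71:99/14 73:102/15 75:105/16 78:110/17 80:115/17 83:121/17 85:128/18 88:135/19 90:140/20 92:144/20 95:146/20 97:146/20 100:146/20 102:146/20 105:146/20 107:146/20 110:145/20 112:146/20 115:145/20 117:143/20 120:143/20
22.3 [-0.81529688 -4.71830498  6.41781989] [0.5765994  0.07391049 0.14846962]
```

View pics/p2.png

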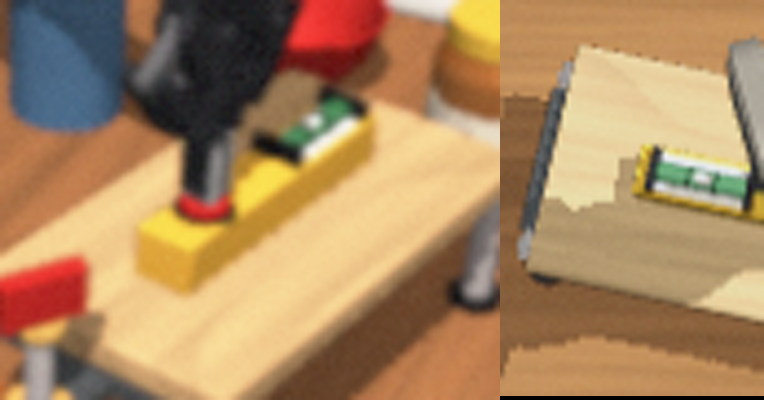

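With the level pressed at about 6.5–8 N, the bubble at top (702,178) sits centred between the two lines. The offset is within about 0.5 mm in both views. The pad is about 4.5 mm in, so I'm handing in.

```bash
python3 -c "
from station import bot
print(bot.hand_in())"
```

```text
the job is handed in; nothing more can be done
None
```

I handed the job in at about 22 s: the smaller yellow level lies along the middle of the shelf, the wing foot was turned 84° clockwise, and the closed fingers are still pressing the thumb pad at about 6.5 N with the bubble within about 0.5 mm of centre in both views (pad depth and the deck being home were inferred from the forces, and no verdict came back).

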